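Find and mark where the sample changer's disc rubs

ROBOT

A 6-joint arm with a two-finger parallel gripper is mounted at the origin on a cart in front of the work surface, level with it; the furniture and walls round the work are solid. World frame = base frame: x ahead of the robot, y to its left, z up, the work surface at z = 0. Lengths are in m, angles in degrees, forces in N, time in s.
With the tool pointing down it reaches from about 0.35 to 0.975 m from the base axis. Payload 7.1 kg.
Tool frame: the origin (TCP) lies at the very end of the fingers, on their centre line; the grasp point (between the pads) lies 19 mm behind it; z points along the fingers, y is the line along which they close (so a half turn about z gives the same grasp; the last joint's range is limited). The gripper opens to 88 mm and grips with 3 to 60 N. Pads are 20 mm wide; open, the fingers measure 115 mm over their backs; the gripper's body (75 mm by 178 mm) begins 61 mm behind the grasp point.
Start: joints at [65.661, 24.242, 93.386, -0, 62.372, -1.089], TCP at [0.247, 0.574, 0.223] pointing down, gripper open.
Joint ranges: [-172.04, 172.04], [-51.8, 120.97], [4.93, 147.93], [-75.15, 255.16], [6.16, 154.13], [-145.62, 145.62]. Speed limits (degrees/s): [136.94, 136.94, 172.46, 180, 180, 180].

INTERFACE

Orientations are given as [roll, pitch, yaw] about the fixed x, y, z axes, in that order (R = Rz(yaw) Ry(pitch) Rx(roll)).
In Python, from bench import get_obs, grab_frame, calibration, hand_in gives the robot as it stands.
- The arm moves only by the tool servo_tool, never from a script. Its arguments are lists of equal length, an entry for each row: "dp": the shift along the tool's x, y, z in m, a list of three; "angular": the turn, a rotation vector about the tool's x, y, z in degrees, a list of three. A call has 1 to 12 rows; each row is the pose to reach, as a shift and turn from the pose commanded when the call began, along the tool's axes at that moment; what a row does not reach only later rows make up. A row lasts 1/8 s, in which the tool goes at most 62.5 mm and 10.7 degrees, less where a joint would pass 70% of its speed; a pose out of reach is approached as far as the arm can. A call with a gripper value outside its range is refused whole. "fingers" is the finger opening in m, from 0 to 0.0878, set as the call begins (left out, the last holds). The fingers move at their own pace and stop on an object; the grip force is fixed at half the most. Time passes only in rows, so rows that repeat a pose let the fingers close. It gives the time, the measured TCP pose, the force, the opening and the grip force at its end, in the units of the state.
- get_obs(): the state, without advancing time (a new reading comes with each control period).
- grab_frame(name): name is "scene" or "top" or "wrist"; returns (picture, depth): 400x640x3 uint8, red, green, blue; 400x640 float32, m along the optical axis (not along the pixel's ray), 0 where there is no reading.
- calibration(name): a dict with "fovy" (degrees; the focal length in pixels is half the picture's height over the tangent of half this angle, whatever the lens; pixels are square), "cx", "cy" (the principal point, pixels), "pose" (4x4, takes a point from camera to world coordinates). Camera axes: x right, y down, z forward; pixel columns grow to the right and rows downward; lengths in m; the calibration is good to about 2 mm. A picture is of the moment at which its call begins: read the wrist's pose just before it. calibration takes no time and is no camera call; for the wrist camera it gives the pose at the moment of the call.
- hand_in(): hands the job in; it is judged then, once.
The state is a dict: "clock": time; "joints": joint angles; "qd": joint speeds; "tau": joint torques, N m; "tcp_pos": TCP position; "tcp_rot": TCP orientation; "force": force on the tool from outside, world axes, zero at the start; "wrist_torque": the same for the moment, N m; "opening": opening from 0.0 (shut) to 1.0 (fully open); "grasp_force": force on a finger pad.
Only numpy, scipy, OpenCV 4.12 (cv2) and the standard library are available. Lean on these libraries where they do the work, as an engineer would, in place of code of your own. Each camera call takes 0.05 s, during which the arm holds its last target. There are 200 camera calls.

TASK

The round disc of the sample changer has a slight buckle, too small to see, and somewhere in its turn it rubs hard in the black fork sensor at its rim. Turn the disc slowly by its upright black knob, feel for the place where it drags hardest, and leave it standing there with the buckle in the sensor. Then mark the spot: seat the smallest of the three loose stoppers, narrow end down and gently, in the well of the disc that stands nearest the sensor, without turning the disc off the spot, bumping the sensor or pushing the other two stoppers about.

Things in the scene. Friction and masses are not known exactly. Their poses are not given: they have to be found in the camera images.
- changer: Round white housing of the sample changer, 209 mm across, fixed to the bench; origin on the disc's turning axis at bench height. The disc on it turns either way without end stops, with light bearing drag (about 1 N at the knob), and stays where it is left, in the rub too.
- carousel: The disc: aluminium, 194 mm across, 5 mm thick. Origin on the turning axis at its underside, 44 mm above the bench; z up. On a circle of 70 mm radius are 12 places 30 degrees apart: the knob at 0 degrees (its own +x), grey wells at 30, 60 .. 330 degrees. Hub cap 44 mm across, 14 mm tall. It is buckled at one hidden place, new each time, at least 75 degrees from the knob, not in the sensor at first.
- well_6 (a point): Centre of the mouth of the well opposite the knob; all 11 wells are alike: a grey ring standing on the disc, 31 mm outside, 24 mm inside, 10 mm deep. The floor is level with the disc's top, 49 mm above the bench, the rim 59 mm.
- knob_grip (a point): Grip point of the black turning knob: on its axis, 81 mm above the bench, 70 mm from the disc's axis. An upright round sleeve 19 mm across, from 56 to 96 mm above the bench, it revolves freely on its pin with 3 mm upward end play, so it can be held fast and cranked round without turning the hand. Wells 59 mm high stand 36 mm either side of it.
- sensor: Black fork sensor astride the disc's rim, 24 mm wide along it, fixed. Origin at the nose of its upper jaw, top face, 56 mm above the bench and 88 mm from the disc's axis; +x points at that axis. Reaches 30 mm outward, no higher. While the buckle passes it, over about 35 degrees of turn, drag at the moving knob rises smoothly from 1 N to about 13 N at the middle and falls alike; it eases once the disc stops.
- stopper_small: The smallest of three rubber stoppers standing on the bench left of the changer: a black cone 24 mm across at the top, 19 mm at the foot, 24 mm tall, about 20 g. Origin at the centre of its foot, z up. Seated, its foot is on the well's floor and 14 mm of it stand above the rim.
- stopper_medium: Bystander: larger stopper, 31 mm across, 24 mm tall; origin at the centre of its foot. Does not fit the wells.
- stopper_large: Bystander: largest stopper, 37 mm across, 24 mm tall; origin at the centre of its foot. Does not fit the wells.
Mind the look-alikes: they are no part of the job. What is shaped like the stopper_small but white is not meant.

How it is judged (in metres and radians):
On the way, in this order (a step that is already met when the one before it is completed fails the run):
1. the disc, let go, stands still with its buckle in the sensor (contact force between carousel and sensor above 12 N and angular speed of carousel below 0.05 rad/s and contact force between the fingers and carousel below 0.1 N), for 0.3 s.
2. the small stopper is seated in the well nearest the sensor, the disc still on the spot (contact force between carousel and sensor above 12 N and angular speed of carousel below 0.05 rad/s and horizontal distance between stopper_small and sensor below 0.036 m and horizontal distance between stopper_small and carousel between 0.064 and 0.076 m and z of stopper_small in the frame of carousel between 0.002 and 0.0085 m and angle between stopper_small's own z axis and vertical below 0.15 rad), for 0.2 s.
At the end, for the whole second after the job is handed in: Disc still, its buckle in the sensor (pressing with over 12 N of about 17 N at the middle: within about 8 degrees); small stopper upright (0.15 rad) on a well's floor, within 36 mm of the sensor's nose, released, at rest (all of step 2 and linear speed of stopper_small below 0.02 m/s and contact force between the fingers and stopper_small below 0.1 N and contact force between the fingers and carousel below 0.1 N); the robot touches nothing.
It fails at once if the disc is spun faster than 2.5 rad/s (angular speed of carousel above 2.5 rad/s).
It fails at once if the sensor is bumped by the robot or the stopper (over 3 N) (contact force between any of the fingers, the arm, stopper_small and sensor above 3 N).
It fails at once if the stopper is rammed into the disc with more than 25 N (contact force between stopper_small and carousel above 25 N).
It fails at once if one of the other stoppers is pushed more than 20 mm (distance of any of stopper_medium, stopper_large from where it was at the start of the episode above 0.02 m).
It also fails if it takes over 72 s, if anything falls off the work surface, if the arm or the gripper's body presses on something with over 40 N, if the wrist force passes 120 N, or if a joint passes its speed limit or range.

## Working session

There is one attempt and no reset: what is moved stays moved. The work goes in short steps, Python scripts to look and compute and a tool call to move; the robot and the scene stay as the last step left them, time stands still between calls to the robot, and variables do not carry over. Pictures are saved under pics/ and viewed, at most 10 in all, crops included, and the job is handed in when it is done.

Besides the shell and the picture viewer there is one more tool, called after "Request:" in YAML: its name, and indented under it one key for each argument. servo_tool: Moves the arm, as the interface text tells. Its arguments: {"type":"object","properties":{"dp":{"type":"array"},"angular":{"type":"array"},"fingers":{"type":"number"}},"required":["dp","angular"]}

```bash
mkdir -p pics; cat > h.py <<'E'
import numpy as np,cv2
from bench import *
from scipy.spatial.transform import Rotation as Ro
def cam(n):
    c=calibration(n); p,d=grab_frame(n); return p,d,c
def px2w(c,u,v,z=None,d=None):
    f=200/np.tan(np.radians(c['fovy']/2)); T=np.array(c['pose'])
    r=np.array([(u-c['cx'])/f,(v-c['cy'])/f,1.])
    if d is not None: return T[:3,:3]@(r*d)+T[:3,3]
    w=T[:3,:3]@r; return T[:3,3]+w*(z-T[2,3])/w[2]
E
python3 - <<'E'
from h import *
o=get_obs(); print(o['clock'],o['tcp_pos'],o['tcp_rot'],o['force'])
for n in('top','scene'):
    p,d,c=cam(n); cv2.imwrite(f'pics/{n}0.png',p[:,:,::-1]); np.savez(f'{n}0.npz',p=p,d=d,**{k:np.array(v) for k,v in c.items()}); print(n,c)
E
```

```text
0.0 [0.24647313 0.57378125 0.22191223] [-1.79915242e+02 -1.84539453e-03  1.56750158e+02] [-0.89193876  0.58845558  0.89161704]
top {'fovy': 55.4427984838738, 'cx': 314.03170029741176, 'cy': 198.49272791169076, 'pose': array([[-0.00349898, -0.98217857,  0.18791755,  0.36564939],
       [-0.99967422, -0.00131553, -0.02548952,  0.2175773 ],
       [ 0.02528248, -0.18794552, -0.981854  ,  0.95689355],
       [ 0.        ,  0.        ,  0.        ,  1.        ]])}
scene {'fovy': 52.2826727618362, 'cx': 321.45771163250737, 'cy': 200.30122638040558, 'pose': array([[-0.45825123, -0.4317471 ,  0.77691715, -0.11851717],
       [-0.88856268,  0.20138904, -0.41218785,  0.55050217],
       [ 0.02149831, -0.87922517, -0.47592113,  0.4739826 ],
       [ 0.        ,  0.        ,  0.        ,  1.        ]])}
```

View pics/top0.png

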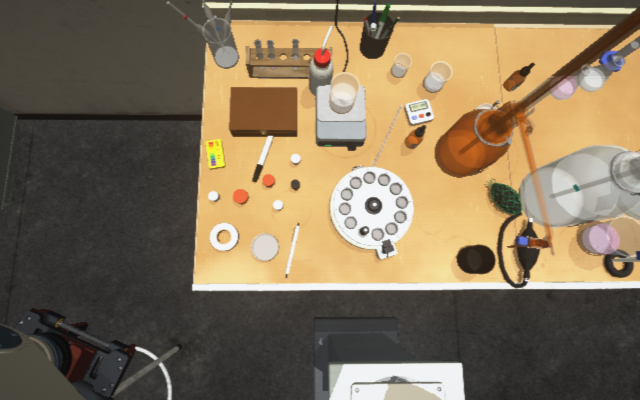

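View pics/scene0.png

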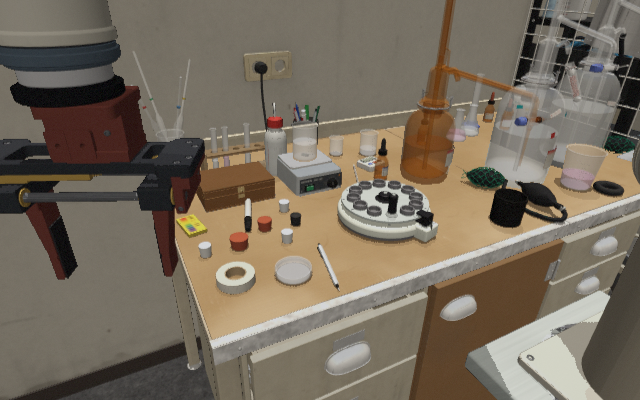

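Candidates in the top view: a small black cone at (295,185), which fits the description. White look-alikes are at (295,159), (278,205) and (213,196). The red ones at (268,181) and (241,196) are the medium and large stoppers. I'll check the choice in one crop.

```bash
python3 - <<'E'
from h import *
z=np.load('top0.npz'); p=z['p']
cv2.imwrite('pics/crop.png',cv2.resize(p[145:265,260:420,::-1],None,fx=5,fy=5,interpolation=cv2.INTER_CUBIC))
c={k:z[k] for k in('fovy','cx','cy','pose')}
for n,u,v,h in[('hub',373.5,205,.063),('knob',364,231,.096),('sensor',386,246,.056),('small',295.3,184.5,.024)]:
    print(n,px2w(c,u,v,h),z['d'][int(v),int(u)],px2w(c,u,v,d=z['d'][int(v),int(u)]))
E
```

```text
hub [0.52106268 0.05202119 0.063     ] 0.9118513 [0.52119121 0.05188427 0.06226073]
knob [0.45529682 0.08181311 0.096     ] 0.86516696 [0.45525418 0.08187768 0.09640948]
sensor [0.42386821 0.02427237 0.056     ] 0.90290594 [0.42402936 0.02373728 0.05350625]
small [0.57990553 0.2402828  0.024     ] 0.9552487 [0.57981579 0.24027329 0.02439076]
```

View pics/crop.png

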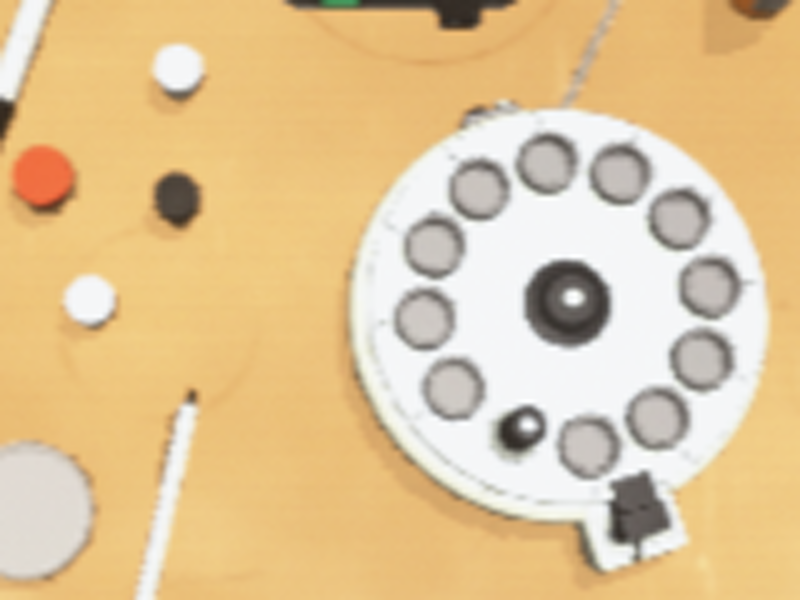

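```bash
cat >> h.py <<'E'
def top0():
    z=np.load('top0.npz'); return z['p'],z['d'],{k:z[k] for k in('fovy','cx','cy','pose')}
def circ(P):
    A=np.c_[2*P,np.ones(len(P))]; s=np.linalg.lstsq(A,(P**2).sum(1),rcond=None)[0]
    return s[:2],np.sqrt(s[2]+s[:2]@s[:2])
E
python3 - <<'E'
from h import *
p,d,c=top0()
W=[(479,188),(547,163),(620,173),(680,218),(711,287),(702,358),(658,418),(589,446),(454,388),(425,318),(435,246)]
f=lambda x,y,z:px2w(c,260+(x+.5)/5-.5,145+(y+.5)/5-.5,z)
P=np.array([f(x,y,.059)[:2] for x,y in W]); C,r=circ(P); print(C,r)
a=np.degrees(np.unwrap(np.arctan2(*(P-C).T[::-1]))); print(a.round(1))
for n,x,y,z in[('nose',632,478,.056),('sens',640,510,.056),('knob',525,424,.096),('small',177,192,.024)]:
    q=f(x,y,z)[:2]; v=q-C; print(n,q,np.hypot(*v),np.degrees(np.arctan2(v[1],v[0])))
# tall things around changer
for v in range(60,160,8): print(v,[ '%.2f'%px2w(c,u,v,d=d[v,u])[2] if d[v,u]>0 else '--' for u in range(315,375,8)],px2w(c,340,v,.1)[:2].round(2))
E
```

```text
[0.52174674 0.05197518] 0.06955118053523003
[  36.5    6.7  -23.3  -53.5  -83.9 -113.1 -143.7 -173.7 -233.4 -263.5
 -293.3]
nose [0.43755104 0.02373552] 0.08880537364626227 -161.45828973432617
sens [0.42245   0.0205239] 0.10415865659550642 -162.42490397133938
knob [0.45894386 0.08033926] 0.06891097321597194 155.6943201475698
small [0.58376847 0.24105812] 0.19899510712770618 71.83981850852153
60 ['0.15', '0.16', '0.12', '0.00', '0.01', '0.00', '0.00', '0.00'] [0.88 0.13]
68 ['0.12', '0.13', '0.12', '0.00', '0.00', '0.00', '0.00', '0.00'] [0.86 0.13]
76 ['0.10', '0.11', '0.09', '0.15', '0.14', '0.15', '0.00', '0.00'] [0.84 0.13]
84 ['0.06', '0.07', '0.15', '0.11', '0.11', '0.13', '-0.00', '-0.00'] [0.81 0.13]
92 ['0.02', '0.06', '0.14', '0.11', '0.11', '0.11', '0.06', '0.00'] [0.79 0.13]
100 ['0.00', '0.06', '0.10', '0.14', '0.15', '0.11', '0.06', '-0.00'] [0.77 0.13]
108 ['0.00', '0.06', '0.07', '0.10', '0.10', '0.06', '0.06', '0.00'] [0.75 0.13]
116 ['0.00', '0.06', '0.06', '0.06', '0.06', '0.06', '0.06', '0.00'] [0.73 0.13]
124 ['0.00', '0.06', '0.06', '0.06', '0.06', '0.06', '0.06', '0.00'] [0.71 0.13]
132 ['0.00', '0.06', '0.06', '0.06', '0.06', '0.06', '0.06', '-0.00'] [0.69 0.13]
140 ['0.00', '0.05', '0.05', '0.05', '0.05', '0.05', '0.05', '0.00'] [0.67 0.13]
148 ['0.00', '0.00', '0.00', '-0.00', '0.00', '0.04', '0.00', '0.00'] [0.65 0.13]
156 ['0.00', '0.00', '-0.00', '0.00', '0.00', '-0.00', '0.00', '0.00'] [0.63 0.13]
```

```bash
python3 - <<'E'
from h import *
for n in('top','scene'):
    z=np.load(n+'0.npz'); d=z['d']; c={k:z[k] for k in('fovy','cx','cy','pose')}
    Q=np.array([px2w(c,u,v,d=d[v,u]) for v in range(0,400,2) for u in range(200,640,2) if d[v,u]>0])
    m=(Q[:,2]>.11)&(Q[:,0]>.3)&(Q[:,0]<.9)&(abs(Q[:,1])<.35); Q=Q[m]
    g={}
    for q in Q: k=tuple((q[:2]//.03*.03).round(2)); g[k]=max(g.get(k,0),q[2])
    print(n,[(k,round(float(v),2)) for k,v in sorted(g.items()) if k[0]<.75 ])
T=np.array([.4575,.0799,.16]); o=get_obs(); D=T-o['tcp_pos']; R=Ro.from_euler('xyz',o['tcp_rot'],degrees=True)
print(R.as_matrix().round(3),'move in tool axes',R.inv().apply(D))
E
```

```text
top [((np.float64(0.36), np.float64(-0.36)), 0.33), ((np.float64(0.39), np.float64(-0.36)), 0.33), ((np.float64(0.39), np.float64(-0.27)), 0.23), ((np.float64(0.39), np.float64(-0.24)), 0.27), ((np.float64(0.39), np.float64(-0.21)), 0.23), ((np.float64(0.42), np.float64(-0.27)), 0.22), ((np.float64(0.42), np.float64(-0.24)), 0.28), ((np.float64(0.42), np.float64(-0.21)), 0.23), ((np.float64(0.45), np.float64(-0.24)), 0.28), ((np.float64(0.48), np.float64(-0.36)), 0.22), ((np.float64(0.48), np.float64(-0.24)), 0.29), ((np.float64(0.48), np.float64(-0.21)), 0.28), ((np.float64(0.51), np.float64(-0.36)), 0.24), ((np.float64(0.51), np.float64(-0.24)), 0.29), ((np.float64(0.51), np.float64(-0.21)), 0.29), ((np.float64(0.54), np.float64(-0.36)), 0.24), ((np.float64(0.54), np.float64(-0.33)), 0.19), ((np.float64(0.54), np.float64(-0.24)), 0.29), ((np.float64(0.54), np.float64(-0.21)), 0.29), ((np.float64(0.57), np.float64(-0.36)), 0.23), ((np.float64(0.57), np.float64(-0.21)), 0.29), ((np.float64(0.6), np.float64(-0.36)), 0.19), ((np.float64(0.6), np.float64(-0.24)), 0.28), ((np.float64(0.6
[... 2127 characters left out ...]
)), 0.44), ((np.float64(0.63), np.float64(-0.18)), 0.44), ((np.float64(0.63), np.float64(-0.15)), 0.2), ((np.float64(0.63), np.float64(-0.12)), 0.14), ((np.float64(0.66), np.float64(-0.18)), 0.44), ((np.float64(0.66), np.float64(-0.15)), 0.2), ((np.float64(0.66), np.float64(-0.12)), 0.15), ((np.float64(0.69), np.float64(-0.21)), 0.23), ((np.float64(0.69), np.float64(-0.18)), 0.23), ((np.float64(0.69), np.float64(-0.15)), 0.18), ((np.float64(0.69), np.float64(-0.09)), 0.12), ((np.float64(0.69), np.float64(-0.06)), 0.11), ((np.float64(0.72), np.float64(0.12)), 0.14)]
[[-0.919  0.395 -0.001]
 [ 0.395  0.919 -0.001]
 [ 0.    -0.001 -1.   ]] move in tool axes [-0.3888615  -0.37035789  0.06248231]
```

Request:
servo_tool:
  dp:
    - [-0.02,-0.02,0]
    - [-0.06,-0.06,0]
    - [-0.1,-0.095,0.01]
    - [-0.14,-0.134,0.02]
    - [-0.18,-0.171,0.03]
    - [-0.22,-0.21,0.04]
    - [-0.26,-0.248,0.05]
    - [-0.3,-0.286,0.06]
    - [-0.335,-0.319,0.062]
    - [-0.365,-0.348,0.062]
    - [-0.389,-0.37,0.062]
    - [-0.389,-0.37,0.062]
  angular:
    - [0,0,5]
    - [0,0,12]
    - [0,0,20]
    - [0,0,28]
    - [0,0,36]
    - [0,0,44]
    - [0,0,51]
    - [0,0,57]
    - [0,0,62]
    - [0,0,66]
    - [0,0,66.8]
    - [0,0,66.8]
  fingers: 0.045

```text
clock: 1.6
tcp_pos: [0.4586, 0.0792, 0.1605]
tcp_rot: [-180.0, 0.0, 89.8]
force: [-0.3, 0.9, 0.5]
opening: 0.513
grasp_force: 0.0
```

```bash
python3 - <<'E'
from h import *
o=get_obs(); print(o['clock'],o['tcp_pos'],o['tcp_rot'],o['force'],o['joints'],o['opening'])
p,d,c=cam('wrist'); cv2.imwrite('pics/w1.png',p[:,:,::-1]); np.savez('w1.npz',p=p,d=d,**{k:np.array(v) for k,v in c.items()})
E
```

```text
1.6 [0.45856854 0.07924627 0.16052271] [-1.79996196e+02  5.26039465e-03  8.97658831e+01] [-0.30482796  0.91345207  0.53660207] [ 8.34237524e+00  1.62612602e+01  1.15878477e+02 -6.24941340e-03
  4.78648090e+01  8.58068515e+00] 0.5126193775647645
```

View pics/w1.png

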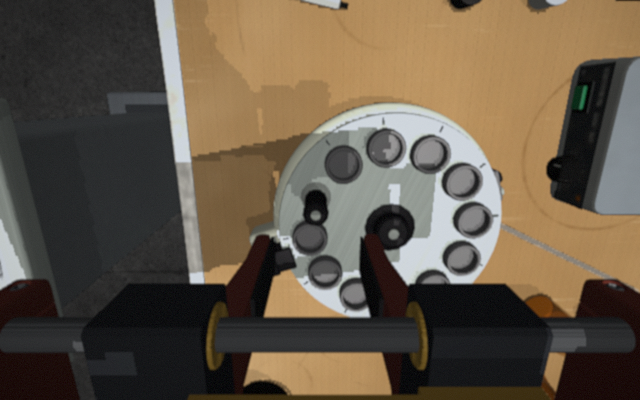

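The wrist view shows the knob at (315,205), its top at about (316,214). It lies between the fingertips at (265,240) and (370,240), with the sensor at (283,260).

```bash
python3 - <<'E'
from h import *
z=np.load('w1.npz'); d=z['d']; c={k:z[k] for k in('fovy','cx','cy','pose')}
C=np.array([.5217,.0520])
for u,v in[(316,214),(316,208),(316,218),(394,234)]: print(u,v,px2w(c,u,v,d=d[v,u]),px2w(c,u,v,.096 if u<350 else .063))
W=np.array([(343,163),(385,147),(430,153),(462,180),(473,218),(461,257),(310,237),(325,271),(356,293)])
P=np.array([px2w(c,u,v,.059)[:2] for u,v in W]);print(circ(P))
E
```

```text
316 214 [0.45740363 0.07815163 0.09681746] [0.45740086 0.07786494 0.096     ]
316 208 [0.45742159 0.08228421 0.09571629] [0.45742252 0.08237807 0.096     ]
316 218 [0.45739054 0.07527662 0.09722991] [0.45738628 0.0748288  0.096     ]
394 234 [0.521432   0.04970317 0.06618544] [0.52221782 0.04836607 0.063     ]
(array([0.5200171 , 0.05261594]), np.float64(0.06845329608584365))
```

Request:
servo_tool:
  dp:
    - [0,-0.001,0.02]
    - [0,-0.001,0.045]
    - [0,-0.001,0.07]
    - [0,-0.001,0.088]
    - [0,-0.001,0.096]
    - [0,-0.001,0.096]
  angular:
    - [0,0,0.2]
    - [0,0,0.2]
    - [0,0,0.2]
    - [0,0,0.2]
    - [0,0,0.2]
    - [0,0,0.2]

```text
clock: 2.4
tcp_pos: [0.4565, 0.0813, 0.0644]
tcp_rot: [-179.9, 0.0, 89.8]
force: [-0.1, 0.8, 0.4]
opening: 0.514
grasp_force: 0.0
```

Request:
servo_tool:
  dp:
    - [0,0,0]
    - [0,0,0]
    - [0,0,0]
    - [0,0,0]
    - [0,0,0]
  angular:
    - [0,0,0]
    - [0,0,0]
    - [0,0,0]
    - [0,0,0]
    - [0,0,0]
  fingers: 0.0

```text
clock: 3.02
tcp_pos: [0.4576, 0.0807, 0.0651]
tcp_rot: [179.9, -0.0, 89.7]
force: [0.3, -0.5, 5.7]
opening: 0.208
grasp_force: 30.0
```

```bash
python3 - <<'E'
from h import *
def P(t): return .07*np.array([np.sin(np.radians(t)),np.cos(np.radians(t))]) # (dy,dx)
for s in range(156,-110,-15):
    print(s,'->',s-15,[[round(float(x),4) for x in P(s-2.5*k)-P(s)]+[0] for k in range(1,7)])
E
```

```text
156 -> 141 [[0.0028, 0.0013, 0], [0.0055, 0.0027, 0], [0.0081, 0.0043, 0], [0.0107, 0.0059, 0], [0.0132, 0.0077, 0], [0.0156, 0.0095, 0]]
141 -> 126 [[0.0023, 0.002, 0], [0.0046, 0.004, 0], [0.0067, 0.0062, 0], [0.0088, 0.0085, 0], [0.0107, 0.0108, 0], [0.0126, 0.0133, 0]]
126 -> 111 [[0.0017, 0.0025, 0], [0.0034, 0.0051, 0], [0.0049, 0.0077, 0], [0.0063, 0.0105, 0], [0.0076, 0.0132, 0], [0.0087, 0.0161, 0]]
111 -> 96 [[0.001, 0.0029, 0], [0.0019, 0.0058, 0], [0.0027, 0.0087, 0], [0.0034, 0.0117, 0], [0.0039, 0.0147, 0], [0.0043, 0.0178, 0]]
96 -> 81 [[0.0003, 0.003, 0], [0.0004, 0.0061, 0], [0.0004, 0.0091, 0], [0.0002, 0.0122, 0], [-0.0001, 0.0152, 0], [-0.0005, 0.0183, 0]]
81 -> 66 [[-0.0005, 0.003, 0], [-0.0012, 0.006, 0], [-0.002, 0.0089, 0], [-0.003, 0.0118, 0], [-0.004, 0.0147, 0], [-0.0052, 0.0175, 0]]
66 -> 51 [[-0.0013, 0.0028, 0], [-0.0027, 0.0055, 0], [-0.0043, 0.0081, 0], [-0.0059, 0.0107, 0], [-0.0077, 0.0132, 0], [-0.0095, 0.0156, 0]]
51 -> 36 [[-0.002, 0.0023, 0], [-0.004, 0.0046, 0], [-0.0062, 0.0067, 0], [-0.0085, 0.0088, 0], [-0.0108, 0.0107, 0], [-0.0133, 0.0126, 
[... 755 characters left out ...]
 [-0.0046, -0.004, 0], [-0.0067, -0.0062, 0], [-0.0088, -0.0085, 0], [-0.0107, -0.0108, 0], [-0.0126, -0.0133, 0]]
-54 -> -69 [[-0.0017, -0.0025, 0], [-0.0034, -0.0051, 0], [-0.0049, -0.0077, 0], [-0.0063, -0.0105, 0], [-0.0076, -0.0132, 0], [-0.0087, -0.0161, 0]]
-69 -> -84 [[-0.001, -0.0029, 0], [-0.0019, -0.0058, 0], [-0.0027, -0.0087, 0], [-0.0034, -0.0117, 0], [-0.0039, -0.0147, 0], [-0.0043, -0.0178, 0]]
-84 -> -99 [[-0.0003, -0.003, 0], [-0.0004, -0.0061, 0], [-0.0004, -0.0091, 0], [-0.0002, -0.0122, 0], [0.0001, -0.0152, 0], [0.0005, -0.0183, 0]]
-99 -> -114 [[0.0005, -0.003, 0], [0.0012, -0.006, 0], [0.002, -0.0089, 0], [0.003, -0.0118, 0], [0.004, -0.0147, 0], [0.0052, -0.0175, 0]]
```

Request:
servo_tool:
  dp:
    - [0.0028,0.0013,0]
    - [0.0055,0.0027,0]
    - [0.0081,0.0043,0]
    - [0.0107,0.0059,0]
    - [0.0132,0.0077,0]
    - [0.0156,0.0095,0]
  angular:
    - [0,0,0]
    - [0,0,0]
    - [0,0,0]
    - [0,0,0]
    - [0,0,0]
    - [0,0,0]

```text
clock: 3.78
tcp_pos: [0.4669, 0.0963, 0.0651]
tcp_rot: [180.0, 0.0, 89.8]
force: [-0.3, -2.0, 7.0]
opening: 0.211
grasp_force: 30.0
```

Request:
servo_tool:
  dp:
    - [0.0023,0.002,0]
    - [0.0046,0.004,0]
    - [0.0067,0.0062,0]
    - [0.0088,0.0085,0]
    - [0.0107,0.0108,0]
    - [0.0126,0.0133,0]
  angular:
    - [0,0,0]
    - [0,0,0]
    - [0,0,0]
    - [0,0,0]
    - [0,0,0]
    - [0,0,0]

```text
clock: 4.53
tcp_pos: [0.48, 0.1089, 0.0651]
tcp_rot: [-180.0, -0.0, 89.7]
force: [-1.7, -0.2, 7.7]
opening: 0.203
grasp_force: 30.0
```

Request:
servo_tool:
  dp:
    - [0.0017,0.0025,0]
    - [0.0034,0.0051,0]
    - [0.0049,0.0077,0]
    - [0.0063,0.0105,0]
    - [0.0076,0.0132,0]
    - [0.0087,0.0161,0]
  angular:
    - [0,0,0]
    - [0,0,0]
    - [0,0,0]
    - [0,0,0]
    - [0,0,0]
    - [0,0,0]

```text
clock: 5.28
tcp_pos: [0.4959, 0.1178, 0.0651]
tcp_rot: [-180.0, -0.0, 89.7]
force: [-2.4, 2.8, 7.5]
opening: 0.209
grasp_force: 30.0
```

Request:
servo_tool:
  dp:
    - [0.001,0.0029,0]
    - [0.0019,0.0058,0]
    - [0.0027,0.0087,0]
    - [0.0034,0.0117,0]
    - [0.0039,0.0147,0]
    - [0.0043,0.0178,0]
  angular:
    - [0,0,0]
    - [0,0,0]
    - [0,0,0]
    - [0,0,0]
    - [0,0,0]
    - [0,0,0]

```text
clock: 6.02
tcp_pos: [0.514, 0.1223, 0.0651]
tcp_rot: [180.0, -0.0, 89.7]
force: [-1.8, 4.3, 6.7]
opening: 0.209
grasp_force: 30.0
```

Request:
servo_tool:
  dp:
    - [0.0003,0.003,0]
    - [0.0004,0.0061,0]
    - [0.0004,0.0091,0]
    - [0.0002,0.0122,0]
    - [-0.0001,0.0152,0]
    - [-0.0005,0.0183,0]
  angular:
    - [0,0,0]
    - [0,0,0]
    - [0,0,0]
    - [0,0,0]
    - [0,0,0]
    - [0,0,0]

```text
clock: 6.78
tcp_pos: [0.5326, 0.1219, 0.0651]
tcp_rot: [180.0, -0.1, 89.7]
force: [0.3, 5.4, 5.8]
opening: 0.209
grasp_force: 30.0
```

Request:
servo_tool:
  dp:
    - [-0.0005,0.003,0]
    - [-0.0012,0.006,0]
    - [-0.002,0.0089,0]
    - [-0.003,0.0118,0]
    - [-0.004,0.0147,0]
    - [-0.0052,0.0175,0]
  angular:
    - [0,0,0]
    - [0,0,0]
    - [0,0,0]
    - [0,0,0]
    - [0,0,0]
    - [0,0,0]

```text
clock: 7.52
tcp_pos: [0.5506, 0.1165, 0.0652]
tcp_rot: [179.9, -0.1, 89.7]
force: [1.2, 4.8, 4.4]
opening: 0.206
grasp_force: 30.0
```

Request:
servo_tool:
  dp:
    - [-0.0013,0.0028,0]
    - [-0.0027,0.0055,0]
    - [-0.0043,0.0081,0]
    - [-0.0059,0.0107,0]
    - [-0.0077,0.0132,0]
    - [-0.0095,0.0156,0]
  angular:
    - [0,0,0]
    - [0,0,0]
    - [0,0,0]
    - [0,0,0]
    - [0,0,0]
    - [0,0,0]

```text
clock: 8.28
tcp_pos: [0.5664, 0.1067, 0.0652]
tcp_rot: [179.9, -0.0, 89.7]
force: [2.3, 4.4, 4.4]
opening: 0.206
grasp_force: 30.0
```

Request:
servo_tool:
  dp:
    - [-0.002,0.0023,0]
    - [-0.004,0.0046,0]
    - [-0.0062,0.0067,0]
    - [-0.0085,0.0088,0]
    - [-0.0108,0.0107,0]
    - [-0.0133,0.0126,0]
  angular:
    - [0,0,0]
    - [0,0,0]
    - [0,0,0]
    - [0,0,0]
    - [0,0,0]
    - [0,0,0]

```text
clock: 9.02
tcp_pos: [0.5781, 0.0943, 0.0651]
tcp_rot: [180.0, -0.1, 89.7]
force: [-0.4, 11.1, 6.6]
opening: 0.206
grasp_force: 30.0
```

Request:
servo_tool:
  dp:
    - [-0.0025,0.0017,0]
    - [-0.0051,0.0034,0]
    - [-0.0077,0.0049,0]
    - [-0.0105,0.0063,0]
    - [-0.0132,0.0076,0]
    - [-0.0161,0.0087,0]
  angular:
    - [0,0,0]
    - [0,0,0]
    - [0,0,0]
    - [0,0,0]
    - [0,0,0]
    - [0,0,0]

```text
clock: 9.78
tcp_pos: [0.5871, 0.078, 0.0651]
tcp_rot: [179.9, -0.1, 89.7]
force: [2.1, 8.6, 5.2]
opening: 0.209
grasp_force: 30.0
```

Request:
servo_tool:
  dp:
    - [-0.0029,0.001,0]
    - [-0.0058,0.0019,0]
    - [-0.0087,0.0027,0]
    - [-0.0117,0.0034,0]
    - [-0.0147,0.0039,0]
    - [-0.0178,0.0043,0]
  angular:
    - [0,0,0]
    - [0,0,0]
    - [0,0,0]
    - [0,0,0]
    - [0,0,0]
    - [0,0,0]

```text
clock: 10.52
tcp_pos: [0.5916, 0.0586, 0.0651]
tcp_rot: [179.9, 0.0, 89.8]
force: [3.6, 0.7, 5.9]
opening: 0.208
grasp_force: 30.0
```

Request:
servo_tool:
  dp:
    - [-0.003,0.0003,0]
    - [-0.0061,0.0004,0]
    - [-0.0091,0.0004,0]
    - [-0.0122,0.0002,0]
    - [-0.0152,-0.0001,0]
    - [-0.0183,-0.0005,0]
  angular:
    - [0,0,0]
    - [0,0,0]
    - [0,0,0]
    - [0,0,0]
    - [0,0,0]
    - [0,0,0]

```text
clock: 11.28
tcp_pos: [0.5907, 0.0401, 0.0651]
tcp_rot: [179.9, 0.0, 89.7]
force: [1.8, 1.3, 6.5]
opening: 0.204
grasp_force: 30.0
```

```bash
python3 - <<'E'
from h import *
def P(t): return .07*np.array([np.sin(np.radians(t)),np.cos(np.radians(t))])
for A in ([-9,-6,-2,2,6,10,14,16,18],[18,20,22],[22,24,26],[26,28,30],[30,32,34],[34,36,38],[38,40,42]):
    print(A,[[round(float(x),4) for x in P(t)-P(A[0])]+[0] for t in A[1:]])
E
```

```text
[-9, -6, -2, 2, 6, 10, 14, 16, 18] [[0.0036, 0.0005, 0], [0.0085, 0.0008, 0], [0.0134, 0.0008, 0], [0.0183, 0.0005, 0], [0.0231, -0.0002, 0], [0.0279, -0.0012, 0], [0.0302, -0.0018, 0], [0.0326, -0.0026, 0]]
[18, 20, 22] [[0.0023, -0.0008, 0], [0.0046, -0.0017, 0]]
[22, 24, 26] [[0.0022, -0.001, 0], [0.0045, -0.002, 0]]
[26, 28, 30] [[0.0022, -0.0011, 0], [0.0043, -0.0023, 0]]
[30, 32, 34] [[0.0021, -0.0013, 0], [0.0041, -0.0026, 0]]
[34, 36, 38] [[0.002, -0.0014, 0], [0.004, -0.0029, 0]]
[38, 40, 42] [[0.0019, -0.0015, 0], [0.0037, -0.0031, 0]]
```

Request:
servo_tool:
  dp:
    - [0.0036,0.0005,0]
    - [0.0085,0.0008,0]
    - [0.0134,0.0008,0]
    - [0.0183,0.0005,0]
    - [0.0231,-0.0002,0]
    - [0.0279,-0.0012,0]
    - [0.0302,-0.0018,0]
    - [0.0326,-0.0026,0]
  angular:
    - [0,0,0]
    - [0,0,0]
    - [0,0,0]
    - [0,0,0]
    - [0,0,0]
    - [0,0,0]
    - [0,0,0]
    - [0,0,0]

```text
clock: 12.28
tcp_pos: [0.5891, 0.0722, 0.0652]
tcp_rot: [179.8, 0.1, 89.8]
force: [6.6, -6.2, 4.1]
opening: 0.212
grasp_force: 30.0
```

Request:
servo_tool:
  dp:
    - [0.0023,-0.0008,0]
    - [0.0046,-0.0017,0]
  angular:
    - [0,0,0]
    - [0,0,0]

```text
clock: 12.52
tcp_pos: [0.5878, 0.0764, 0.0652]
tcp_rot: [179.8, 0.1, 89.8]
force: [7.6, -9.1, 2.4]
opening: 0.209
grasp_force: 30.0
```

Request:
servo_tool:
  dp:
    - [0.0022,-0.001,0]
    - [0.0045,-0.002,0]
  angular:
    - [0,0,0]
    - [0,0,0]

```text
clock: 12.78
tcp_pos: [0.5861, 0.0807, 0.0652]
tcp_rot: [179.8, 0.1, 89.8]
force: [7.9, -7.2, 3.2]
opening: 0.204
grasp_force: 30.0
```

Request:
servo_tool:
  dp:
    - [0.0022,-0.0011,0]
    - [0.0043,-0.0023,0]
  angular:
    - [0,0,0]
    - [0,0,0]

```text
clock: 13.02
tcp_pos: [0.5841, 0.085, 0.0652]
tcp_rot: [179.7, 0.1, 89.8]
force: [9.4, -9.6, 0.9]
opening: 0.208
grasp_force: 30.0
```

Request:
servo_tool:
  dp:
    - [0.0021,-0.0013,0]
    - [0.0041,-0.0026,0]
  angular:
    - [0,0,0]
    - [0,0,0]

```text
clock: 13.28
tcp_pos: [0.5817, 0.0892, 0.0652]
tcp_rot: [179.7, 0.1, 89.8]
force: [10.5, -9.0, 2.0]
opening: 0.208
grasp_force: 30.0
```

Request:
servo_tool:
  dp:
    - [0.002,-0.0014,0]
    - [0.004,-0.0029,0]
  angular:
    - [0,0,0]
    - [0,0,0]

```text
clock: 13.52
tcp_pos: [0.5786, 0.0939, 0.0652]
tcp_rot: [179.7, 0.0, 89.8]
force: [9.0, -3.1, 2.1]
opening: 0.204
grasp_force: 30.0
```

Request:
servo_tool:
  dp:
    - [0.0019,-0.0015,0]
    - [0.0037,-0.0031,0]
  angular:
    - [0,0,0]
    - [0,0,0]

```text
clock: 13.78
tcp_pos: [0.5751, 0.0983, 0.0652]
tcp_rot: [179.8, 0.0, 89.7]
force: [7.9, -0.7, 3.3]
opening: 0.208
grasp_force: 30.0
```

```bash
python3 - <<'E'
from h import *
from scipy.optimize import curve_fit
D=np.array([[.5507,.1165,1.2,4.8],[.5664,.1067,2.3,4.4],[.5781,.0943,-.4,11.1],[.5871,.078,2.1,8.6],[.5916,.0586,3.6,.7],[.5907,.0401,1.8,1.3],
[.5891,.0722,6.6,-6.2],[.5878,.0764,7.6,-9.1],[.5861,.0807,7.9,-7.2],[.5841,.085,9.4,-9.6],[.5817,.0892,10.5,-9],[.5786,.0939,9,-3.1],[.5751,.0983,7.9,-.7]])
C=np.array([.5213,.0522]); r=D[:,:2]-C; t=np.arctan2(r[:,1],r[:,0])
F=abs(-np.sin(t)*D[:,2]+np.cos(t)*D[:,3]); t=np.degrees(t); print(np.c_[t,F].round(1))
s=np.r_[-np.ones(6),np.ones(7)]
g=lambda x,c,w,A,l:1+A*np.where(abs(x-c-l*s[:len(x)])<w,np.cos(np.pi*(x-c-l*s[:len(x)])/2/w)**2,0)
print(curve_fit(g,t,F,[29,17.5,12,0])); g2=lambda x,c:g(x,c,18,12,0); print(curve_fit(g2,t,F,[29]))
o=get_obs();print(o['tcp_pos'],o['force'])
E
```

```text
[[65.4  0.9]
 [50.4  1. ]
 [36.5  9.2]
 [21.4  7.2]
 [ 5.2  0.4]
 [-9.9  1.6]
 [16.4  7.8]
 [20.  11.2]
 [23.7  9.8]
 [27.6 12.9]
 [31.5 13.2]
 [36.   7.8]
 [40.6  5.7]]
(array([28.82522284, 22.85244171, 11.22999941, -1.67605302]), array([[ 0.59369136, -0.03017085,  0.00863184, -0.25309945],
       [-0.03017085,  4.41866957, -0.95801372, -0.25153681],
       [ 0.00863184, -0.95801372,  0.51067101,  0.05914512],
       [-0.25309945, -0.25153681,  0.05914512,  0.60786007]]))
(array([28.16862447]), array([[0.48581575]]))
[0.57506424 0.09825788 0.06517162] [ 7.88004385 -0.7436108   3.290918  ]
```

Request:
servo_tool:
  dp:
    - [-0.0028,0.0024,0]
    - [-0.0057,0.0046,0]
    - [-0.0087,0.0067,0]
    - [-0.0118,0.0086,0]
    - [-0.0138,0.0097,0]
    - [-0.0138,0.0097,0]
    - [-0.0138,0.0097,0]
  angular:
    - [0,0,0]
    - [0,0,0]
    - [0,0,0]
    - [0,0,0]
    - [0,0,0]
    - [0,0,0]
    - [0,0,0]

```text
clock: 14.65
tcp_pos: [0.5831, 0.0865, 0.0651]
tcp_rot: [180.0, -0.1, 89.7]
force: [1.8, 11.4, 6.5]
opening: 0.208
grasp_force: 30.0
```

Request:
servo_tool:
  dp:
    - [0,0,0]
    - [0,0,0]
    - [0,0,0]
    - [0,0,0]
  angular:
    - [0,0,0]
    - [0,0,0]
    - [0,0,0]
    - [0,0,0]
  fingers: 0.045

```text
clock: 15.15
tcp_pos: [0.5824, 0.0844, 0.0644]
tcp_rot: [-179.9, 0.0, 89.7]
force: [0.9, -0.3, 0.5]
opening: 0.51
grasp_force: 0.0
```

Request:
servo_tool:
  dp:
    - [0,0,-0.01]
    - [0,0,-0.035]
    - [0,0,-0.065]
    - [0,0,-0.09]
    - [0,0,-0.096]
    - [0,0,-0.096]
  angular:
    - [0,0,0]
    - [0,0,0]
    - [0,0,0]
    - [0,0,0]
    - [0,0,0]
    - [0,0,0]

```text
clock: 15.9
tcp_pos: [0.5828, 0.0846, 0.1609]
tcp_rot: [180.0, -0.0, 89.7]
force: [-0.2, -0.4, -0.0]
opening: 0.511
grasp_force: 0.0
```

```bash
python3 - <<'E'
from h import *
o=get_obs(); print(o['clock'],o['tcp_pos'],o['tcp_rot'],o['force'],o['joints'],o['opening'])
for n in('top','wrist'):
    p,d,c=cam(n); np.savez(n+'2.npz',p=p,d=d,**{k:np.array(v) for k,v in c.items()})
    cv2.imwrite(f'pics/{n}2.png',p[:,:,::-1])
E
```

```text
15.9 [0.58275223 0.08463607 0.16086147] [ 1.79969641e+02 -3.32767503e-03  8.97458680e+01] [-0.16634053 -0.36878149 -0.03674997] [ 7.10595832e+00  2.56419424e+01  1.00659984e+02 -7.31038762e-04
  5.36675380e+01  7.36052416e+00] 0.5112028478711163
```

View pics/wrist2.png

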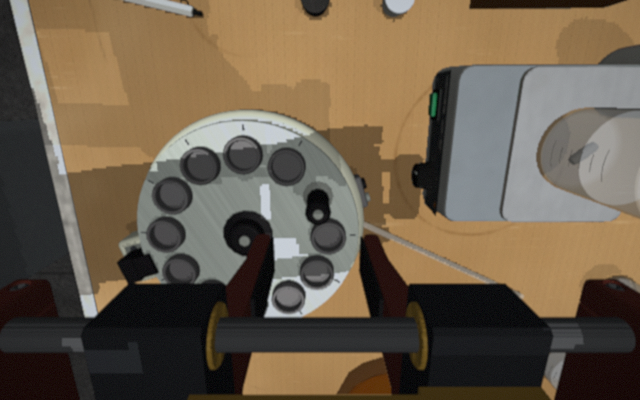

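The disc stands with the knob at about 29° and the sensor at (135,262). The well nearest it is the one at (182,270), opposite the knob. Next I'll measure that well and the stopper.

```bash
python3 - <<'E'
from h import *
for n,W in(('wrist2',[(200,163),(242,153),(287,164),(172,193),(165,231),(182,268),(328,234),(317,269),(289,295)]),):
    z=np.load(n+'.npz'); d=z['d']; c={k:z[k] for k in('fovy','cx','cy','pose')}
    P=np.array([px2w(c,u,v,.059)[:2] for u,v in W]); print(P.round(4)); C,r=circ(P); print(C,r)
    for Q in(C,np.array([.5213,.0522])): v=P-Q; print(np.degrees(np.arctan2(v[:,1],v[:,0])).round(1))
z=np.load('top2.npz'); p=z['p']; cv2.imwrite('pics/t2c.png',cv2.resize(p[145:265,260:420,::-1],None,fx=5,fy=5,interpolation=cv2.INTER_CUBIC))
z=np.load('wrist2.npz');c={k:z[k] for k in('fovy','cx','cy','pose')};print('small?',px2w(c,316,4,.024))
o=get_obs(); R=Ro.from_euler('xyz',o['tcp_rot'],degrees=True); print(R.inv().apply(np.array([.5825,.2405,.12])-o['tcp_pos']))
E
```

```text
[[ 0.4891  0.1136]
 [ 0.523   0.1214]
 [ 0.5581  0.1125]
 [ 0.4637  0.089 ]
 [ 0.4535  0.0557]
 [ 0.4637  0.021 ]
 [ 0.591   0.0524]
 [ 0.5816  0.0195]
 [ 0.5564 -0.0063]]
[0.52260968 0.05373457] 0.06839679172963677
[ 119.2   89.7   58.8  149.1  178.3 -150.9   -1.1  -30.1  -60.7]
[ 117.7   88.6   58.6  147.4  177.  -151.5    0.2  -28.5  -59.1]
small? [0.58168354 0.23366932 0.024     ]
[ 0.15591837 -0.00023915  0.03972803]
```

Request:
servo_tool:
  dp:
    - [0.02,0,0]
    - [0.045,0,0]
    - [0.065,0,0]
    - [0.08,0,0]
    - [0.08,0,0]
  angular:
    - [0,0,0]
    - [0,0,0]
    - [0,0,0]
    - [0,0,0]
    - [0,0,0]

```text
clock: 16.62
tcp_pos: [0.583, 0.1659, 0.1604]
tcp_rot: [-180.0, 0.0, 89.9]
force: [0.5, 0.6, -0.3]
opening: 0.515
grasp_force: 0.0
```

```bash
python3 - <<'E'
from h import *
o=get_obs(); print(o['clock'],o['tcp_pos'])
p,d,c=cam('wrist'); np.savez('w3.npz',p=p,d=d,**{k:np.array(v) for k,v in c.items()})
cv2.imwrite('pics/w3.png',cv2.resize(p[30:230,210:450,::-1],None,fx=3,fy=3,interpolation=cv2.INTER_CUBIC))
E
```

```text
16.625 [0.58295319 0.16592958 0.16044108]
```

View pics/w3.png

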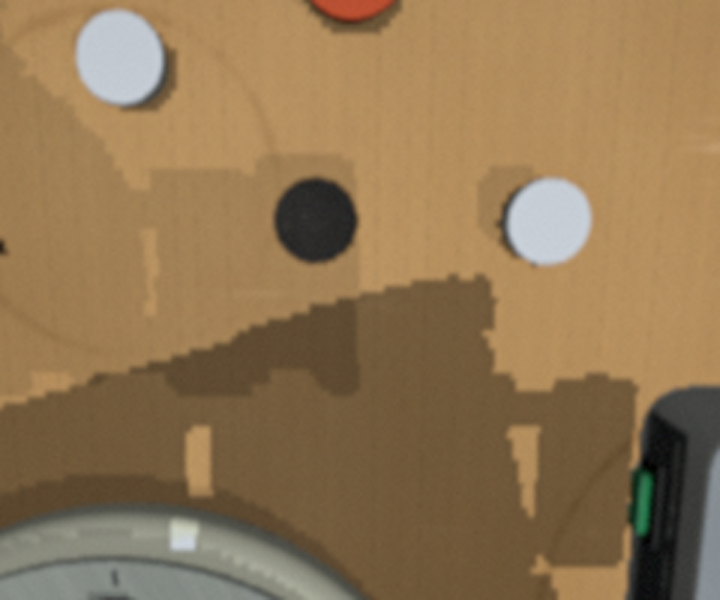

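The black cone sits at crop (316,220), with the whites well apart at (120,57) and (549,221).

```bash
python3 - <<'E'
from h import *
z=np.load('w3.npz'); d=z['d']; c={k:z[k] for k in('fovy','cx','cy','pose')}
f=lambda x,y:(210+x/3-.33,30+y/3-.33)
for x,y in[(316,220),(120,57),(549,221)]:
    u,v=f(x,y); print(px2w(c,u,v,.024),px2w(c,u,v,d=d[round(v),round(u)]))
m=z['p'][80:130,280:350].max(2)<60; vv,uu=np.nonzero(m); print(uu.mean()+280,vv.mean()+80)
o=get_obs(); R=Ro.from_euler('xyz',o['tcp_rot'],degrees=True)
print(R.inv().apply(np.r_[px2w(c,*f(316,220),.024)[:2],.0135]-o['tcp_pos']))
E
```

```text
[0.58102752 0.23979275 0.024     ] [0.5810215  0.23977483 0.02273566]
[0.52773238 0.28270885 0.024     ] [0.52759582 0.28280541 0.0232549 ]
[0.64744542 0.23933418 0.024     ] [0.64748292 0.23933148 0.02382778]
314.804469273743 102.99627560521415
[ 0.07468128 -0.00211724  0.14698883]
```

Request:
servo_tool:
  dp:
    - [0.03,-0.001,0.02]
    - [0.06,-0.0015,0.05]
    - [0.0745,-0.0015,0.08]
    - [0.0745,-0.0015,0.11]
    - [0.0745,-0.0015,0.13]
    - [0.0745,-0.0015,0.142]
    - [0.0745,-0.0015,0.147]
    - [0.0745,-0.0015,0.147]
  angular:
    - [0,0,0]
    - [0,0,0]
    - [0,0,0]
    - [0,0,0]
    - [0,0,0]
    - [0,0,0]
    - [0,0,0]
    - [0,0,0]

```text
clock: 17.68
tcp_pos: [0.5823, 0.2391, 0.014]
tcp_rot: [180.0, -0.0, 89.7]
force: [-0.1, 0.5, 0.4]
opening: 0.511
grasp_force: 0.0
```

Request:
servo_tool:
  dp:
    - [0,0,0]
    - [0,0,0]
    - [0,0,0]
    - [0,0,0]
    - [0,0,0]
  angular:
    - [0,0,0]
    - [0,0,0]
    - [0,0,0]
    - [0,0,0]
    - [0,0,0]
  fingers: 0.0

```text
clock: 18.3
tcp_pos: [0.5822, 0.2393, 0.0141]
tcp_rot: [180.0, -0.0, 89.8]
force: [-1.3, 0.1, 6.0]
opening: 0.25
grasp_force: 30.0
```

Request:
servo_tool:
  dp:
    - [0,0,-0.005]
    - [0,0,-0.03]
    - [0,0,-0.07]
    - [0,0,-0.11]
    - [0,0,-0.125]
    - [0,0,-0.125]
  angular:
    - [0,0,0]
    - [0,0,0]
    - [0,0,0]
    - [0,0,0]
    - [0,0,0]
    - [0,0,0]

```text
clock: 19.05
tcp_pos: [0.5822, 0.2393, 0.1392]
tcp_rot: [179.9, -0.0, 89.8]
force: [-1.6, 0.8, 0.8]
opening: 0.25
grasp_force: 30.0
```

```bash
python3 - <<'E'
from h import *
P=np.array([[.4669,.0963],[.48,.1089],[.4959,.1178],[.514,.1223],[.5326,.1219],[.5506,.1165],[.5664,.1067],[.5781,.0943],[.5871,.078],[.5916,.0586],[.5907,.0401]])
C,r=circ(P); print('axis',C,r)
from scipy.optimize import least_squares
s=least_squares(lambda q:np.hypot(*(P-q).T)-.07,C); print(s.x,s.fun.round(4)); C=s.x
v=np.array([.5831,.0865])-C; a=np.arctan2(v[1],v[0]); print(np.degrees(a)); w=C-.07*np.array([np.cos(a),np.sin(a)]); print('well',w)
o=get_obs(); R=Ro.from_euler('xyz',o['tcp_rot'],degrees=True); print(o['tcp_pos'],o['opening'],o['force'],R.inv().apply(np.r_[w,.1]-o['tcp_pos']))
p,d,c=cam('wrist'); q,_,c2=cam('scene')
a=cv2.resize(p[150:350,210:450,::-1],None,fx=1.6,fy=1.6); 
np.savez('w4.npz',p=p,d=d); b=cv2.resize(q[60:260,150:390,::-1],None,fx=1.6,fy=1.6)
cv2.imwrite('pics/grasp.png',np.hstack([a,b]))
E
```

```text
axis [0.52175457 0.05264482] 0.07008741991612079
[0.52179982 0.05274584] [ 0.0001  0.      0.     -0.     -0.     -0.      0.     -0.      0.
  0.      0.0001]
28.838814098246505
well [0.46048121 0.01898154]
[0.58222089 0.23932238 0.13915833] 0.25022964479415455 [-1.5683029   0.79473228  0.81801223] [-0.22088687 -0.12083576  0.03888085]
```

View pics/grasp.png

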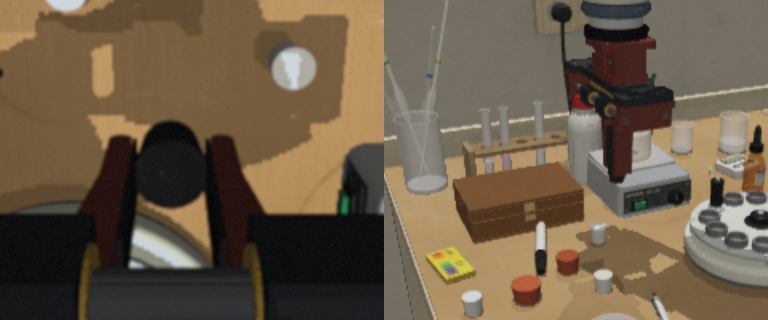

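Request:
servo_tool:
  dp:
    - [-0.02,-0.011,0]
    - [-0.055,-0.03,0]
    - [-0.095,-0.052,0]
    - [-0.135,-0.074,0]
    - [-0.17,-0.093,0]
    - [-0.2,-0.109,0.01]
    - [-0.2155,-0.118,0.022]
    - [-0.2215,-0.121,0.034]
    - [-0.2215,-0.121,0.039]
    - [-0.2215,-0.121,0.039]
  angular:
    - [0,0,0]
    - [0,0,0]
    - [0,0,0]
    - [0,0,0]
    - [0,0,0]
    - [0,0,0]
    - [0,0,0]
    - [0,0,0]
    - [0,0,0]
    - [0,0,0]

```text
clock: 20.4
tcp_pos: [0.4603, 0.0188, 0.0991]
tcp_rot: [-180.0, -0.0, 89.8]
force: [0.6, -0.3, -0.7]
opening: 0.255
grasp_force: 30.0
```

```bash
python3 - <<'E'
from h import *
o=get_obs(); print(o['clock'],o['tcp_pos'],o['tcp_rot'])
p,d,c=cam('wrist'); np.savez('w5.npz',p=p,d=d,**{k:np.array(v) for k,v in c.items()})
cv2.imwrite('pics/w5.png',cv2.resize(p[110:310,200:440,::-1],None,fx=3,fy=3,interpolation=cv2.INTER_CUBIC))
E
```

```text
20.4 [0.46029041 0.01881717 0.09909132] [-1.79959243e+02 -5.63938644e-03  8.97863960e+01]
```

View pics/w5.png

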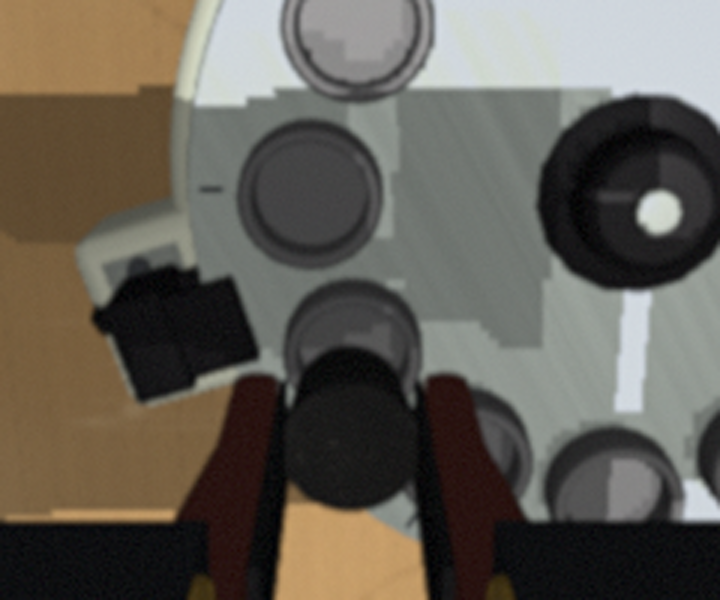

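The stopper's top centre is at crop (351,428). The target well's ring centre is at about (353,349), and the sensor's nose edge is at about (246,318).

```bash
python3 - <<'E'
from h import *
z=np.load('w5.npz'); c={k:z[k] for k in('fovy','cx','cy','pose')}
f=lambda x,y:(200+x/3-.33,110+y/3-.33)
for n,x,y,h in[('stopper',351,428,.109),('well',353,349,.059),('next',310,194,.059),('nose',246,318,.056),('hub',630,192,.06)]: print(n,px2w(c,*f(x,y),h))
E
```

```text
stopper [0.4596058  0.02336039 0.109     ]
well [0.45999215 0.01781545 0.059     ]
next [0.4512834  0.05186815 0.059     ]
nose [0.43690854 0.02389022 0.056     ]
hub [0.51658333 0.05226337 0.06      ]
```

```bash
python3 - <<'E'
from h import *
z=np.load('w5.npz'); d=z['d']; c={k:z[k] for k in('fovy','cx','cy','pose')}
print(np.array(c['pose']).round(3),c['cx'],c['cy'])
for v in range(222,284,4):
    print(v,[tuple(np.round(px2w(c,u,v,d=d[v,u])*1000,1)) if d[v,u]>0 else 0 for u in(308,317,326)])
for w in ('w3','w5'):
    z=np.load(w+'.npz');d=z['d']; c={k:z[k] for k in('fovy','cx','cy','pose')}
    v,u=np.mgrid[0:400,0:640]; f=200/np.tan(np.radians(c['fovy']/2))
    Q=np.stack([(u-c['cx'])/f*d,(v-c['cy'])/f*d,d],-1)@c['pose'][:3,:3].T+c['pose'][:3,3]
    if w=='w3': m=(Q[...,2]>.02)&(Q[...,2]<.03)&(abs(Q[...,0]-.581)<.02)&(abs(Q[...,1]-.24)<.02)
    else: m=(Q[...,2]>.100)&(Q[...,2]<.116)&(abs(Q[...,0]-.46)<.011)&(Q[...,1]<.04)&(v<285)
    S=Q[m]; print(w,len(S),S.min(0),S.max(0),np.median(S,0))
E
```

```text
[[ 1.    -0.004 -0.002  0.46 ]
 [-0.004 -0.958 -0.288  0.097]
 [-0.001  0.288 -0.958  0.261]
 [ 0.     0.     0.     1.   ]] 316.52799974694284 198.73855398138406
222 [(np.float64(453.7), np.float64(16.9), np.float64(49.2)), (np.float64(459.8), np.float64(17.3), np.float64(50.4)), (np.float64(465.8), np.float64(16.7), np.float64(48.8))]
226 [(np.float64(453.7), np.float64(14.2), np.float64(49.7)), (np.float64(459.8), np.float64(29.9), np.float64(89.8)), (np.float64(465.9), np.float64(13.5), np.float64(48.0))]
230 [(np.float64(455.0), np.float64(29.0), np.float64(93.3)), (np.float64(459.8), np.float64(30.4), np.float64(96.8)), (np.float64(464.7), np.float64(27.9), np.float64(90.8))]
234 [(np.float64(455.2), np.float64(30.5), np.float64(102.6)), (np.float64(459.8), np.float64(31.6), np.float64(105.2)), (np.float64(464.5), np.float64(29.1), np.float64(99.2))]
238 [(np.float64(455.4), np.float64(31.1), np.float64(109.0)), (np.float64(459.8), np.float64(31.0), np.float64(108.9)), (np.float64(464.3), np.float64(30.3), np.float64(107.3))]
242 [(np.float64(455.4), np.float64(28.8), np.float6
[... 1436 characters left out ...]
9.5)), (np.float64(459.7), np.float64(11.1), np.float64(108.6)), (np.float64(464.3), np.float64(10.8), np.float64(108.2))]
278 [(np.float64(455.1), np.float64(8.8), np.float64(108.6)), (np.float64(459.7), np.float64(8.3), np.float64(107.8)), (np.float64(464.3), np.float64(8.4), np.float64(107.9))]
282 [(np.float64(451.6), np.float64(-57.8), np.float64(0.1)), (np.float64(459.5), np.float64(-57.8), np.float64(0.1)), (np.float64(466.0), np.float64(-28.4), np.float64(49.7))]
w3 634 [0.56894214 0.22802042 0.02141859] [0.59221355 0.25123958 0.02563462] [0.58099547 0.23980659 0.02365299]
w5 1806 [0.44910411 0.00718539 0.10001233] [0.4709328  0.03186198 0.11596915] [0.45979931 0.02111417 0.10869632]
```

Request:
servo_tool:
  dp:
    - [-0.0012,0.0002,0.003]
    - [-0.0012,0.0002,0.01]
    - [-0.0012,0.0002,0.017]
    - [-0.0012,0.0002,0.021]
    - [-0.0012,0.0002,0.023]
    - [-0.0012,0.0002,0.025]
    - [-0.0012,0.0002,0.027]
  angular:
    - [0,0,0]
    - [0,0,0]
    - [0,0,0]
    - [0,0,0]
    - [0,0,0]
    - [0,0,0]
    - [0,0,0]

```text
clock: 21.32
tcp_pos: [0.4603, 0.017, 0.0727]
tcp_rot: [180.0, 0.0, 89.7]
force: [0.2, -1.1, 0.1]
opening: 0.251
grasp_force: 30.0
```

Request:
servo_tool:
  dp:
    - [0,0,0.001]
    - [0,0,0.002]
    - [0,0,0.003]
  angular:
    - [0,0,0]
    - [0,0,0]
    - [0,0,0]

```text
clock: 21.7
tcp_pos: [0.4603, 0.017, 0.0697]
tcp_rot: [180.0, 0.0, 89.8]
force: [-0.2, -1.3, 0.7]
opening: 0.249
grasp_force: 30.0
```

Request:
servo_tool:
  dp:
    - [0,0,0.001]
    - [0,0,0.002]
    - [0,0,0.003]
  angular:
    - [0,0,0]
    - [0,0,0]
    - [0,0,0]

```text
clock: 22.08
tcp_pos: [0.4604, 0.0169, 0.0667]
tcp_rot: [180.0, 0.0, 89.8]
force: [0.5, -1.2, 1.5]
opening: 0.254
grasp_force: 30.0
```

Request:
servo_tool:
  dp:
    - [0,0,0.0007]
    - [0,0,0.0014]
    - [0,0,0.0022]
  angular:
    - [0,0,0]
    - [0,0,0]
    - [0,0,0]

```text
clock: 22.45
tcp_pos: [0.4604, 0.0169, 0.0645]
tcp_rot: [180.0, 0.0, 89.8]
force: [1.3, -3.7, 3.2]
opening: 0.246
grasp_force: 30.0
```

Request:
servo_tool:
  dp:
    - [-0.0006,0,0]
    - [-0.001,0,0.0003]
    - [-0.001,0,0.0006]
  angular:
    - [0,0,0]
    - [0,0,0]
    - [0,0,0]

```text
clock: 22.82
tcp_pos: [0.4598, 0.0161, 0.0638]
tcp_rot: [-180.0, -0.0, 89.7]
force: [0.4, -0.5, -0.8]
opening: 0.251
grasp_force: 30.0
```

Request:
servo_tool:
  dp:
    - [0,0,0]
    - [0,0,0]
    - [0,0,0]
    - [0,0,0]
  angular:
    - [0,0,0]
    - [0,0,0]
    - [0,0,0]
    - [0,0,0]
  fingers: 0.036

```text
clock: 23.32
tcp_pos: [0.4601, 0.016, 0.0639]
tcp_rot: [-180.0, 0.0, 89.8]
force: [0.0, 0.6, -0.3]
opening: 0.416
grasp_force: 0.0
```

Request:
servo_tool:
  dp:
    - [0,0,-0.005]
    - [0,0,-0.015]
    - [0,0,-0.035]
    - [0,0,-0.07]
    - [0,0,-0.1]
    - [0,0,-0.1]
  angular:
    - [0,0,0]
    - [0,0,0]
    - [0,0,0]
    - [0,0,0]
    - [0,0,0]
    - [0,0,0]

```text
clock: 24.08
tcp_pos: [0.4619, 0.016, 0.1665]
tcp_rot: [179.7, -0.0, 89.8]
force: [-0.8, -0.5, -0.3]
opening: 0.408
grasp_force: 0.0
```

```bash
python3 - <<'E'
from h import *
p,d,c=cam('wrist'); cv2.imwrite('pics/w6.png',cv2.resize(p[130:330,180:500,::-1],None,fx=2.5,fy=2.5,interpolation=cv2.INTER_CUBIC))
v,u=np.mgrid[0:400,0:640]; f=200/np.tan(np.radians(c['fovy']/2))
Q=np.stack([(u-c['cx'])/f*d,(v-c['cy'])/f*d,d],-1)@c['pose'][:3,:3].T+c['pose'][:3,3]
m=(Q[...,2]>.066)&(Q[...,2]<.085)&(np.hypot(Q[...,0]-.46,Q[...,1]-.018)<.02); S=Q[m]; print(len(S),S.min(0),S.max(0),np.median(S,0))
print(np.linalg.lstsq(np.c_[S[:,:2]-S[:,:2].mean(0),np.ones(len(S))],S[:,2],rcond=None)[0])
E
```

```text
689 [0.44755384 0.00503769 0.06602352] [0.46997242 0.02839454 0.07454454] [0.45879839 0.01715164 0.0727207 ]
[-0.00323126 -0.04280863  0.07259561]
```

View pics/w6.png

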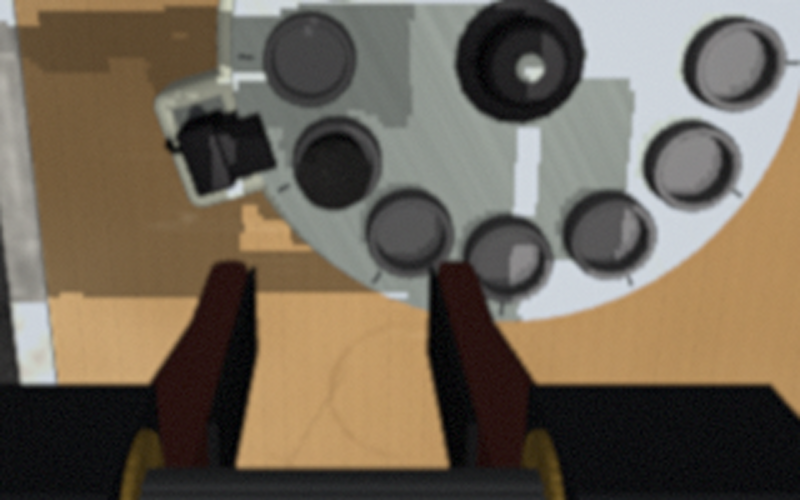

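The stopper at crop (333,170) sits level in the well next to the sensor, its top at 73 mm. The disc hasn't visibly moved.

```bash
python3 -c "
from bench import *
print(hand_in())"
```

```text
the job is handed in; nothing more can be done
None
```

The disc stands at the place of hardest drag (knob at about 29°), the small black stopper is seated upright in the well nearest the sensor, and the job was handed in at about 24 s; `hand_in()` returned no verdict.

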